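Hang the tube caddy on the louvred bench panel

ROBOT

A 6-joint arm with a two-finger parallel gripper is mounted at the origin on the work surface. World frame = base frame: x ahead of the robot, y to its left, z up, the work surface at z = 0. Lengths are in m, angles in rad, forces in N, time in s.
With the tool pointing down it reaches from about 0.375 to 0.9 m from the base axis. Payload 3.1 kg.
Tool frame: the origin (TCP) lies on the centre line of the jaws, within the pads' length; the fingertips stand robot.tip_reach ahead of it and the grasp point (between the pads) is the TCP (robot.tip_reach is the distance from the TCP to the fingertips, in m); z points along the fingers, y is the direction in which the jaws open and shut (so a half turn about z gives the same grasp; the last joint's range is limited). The gripper opens to 87 mm and grips with 3 to 60 N. Pads are 19 mm wide; open, the fingers measure 117 mm over their backs; the gripper's body (75 mm by 190 mm) begins 51 mm behind the grasp point.
Start: joints at [-1.288, 0.527, 1.433, -0, 1.181, -0.178], TCP at [0.278, -0.56, 0.242] pointing down, gripper open.
Joint ranges: [-3.08, 3.08], [-0.75, 2.2], [0.22, 2.44], [-1.43, 4.57], [0, 2.65], [-2.85, 2.85]. Speed limits (rad/s): [2.79, 2.79, 3.14, 3.14, 3.14, 3.14].

INTERFACE

Orientations are given as a unit quaternion [x, y, z, w].
In Python, from rig import telemetry, viewer, robot gives the robot as it stands. The module is installed in compiled form; this text tells all that it offers.
- The arm moves only by the tool step_arm, never from a script. Its argument "targets" is a list of rows, each an object of numbers: "dx", "dy", "dz": the shift along the tool's x, y, z in m; "rx", "ry", "rz": the turn, a rotation vector about the tool's x, y, z in degrees. In form: [{"dx": .., "dy": .., "dz": .., "rx": .., "ry": .., "rz": ..}, ...]. A call has exactly 5 rows; each row is the pose to reach, as a shift and turn from the pose measured when the call began, along the tool's axes at that moment; what a row does not reach only later rows make up. A row lasts 1/8 s, in which the tool goes at most 62.5 mm and 10.7 degrees, less where a joint would pass 70% of its speed; a pose out of reach is approached as far as the arm can. A call with a gripper value outside its range is refused whole. "gripper" is the opening, from 0 (shut) to 1 (fully open), set as the call begins (left out, the last holds). The fingers move at their own pace and stop on an object; "force" is the grip in N (left out, the last holds). Time passes only in rows, so rows that repeat a pose let the fingers close, or fill a call up. It gives the time, the measured TCP pose, the force and the opening at its end, in the units of the state.
- telemetry.get_obs(): the state, without advancing time (a new reading comes with each control period).
- viewer.camera(name): name is "scene" or "top" or "wrist"; returns a dict with "img" (480x640x3 uint8, blue, green, red), "depth" (480x640 float32, m along the optical axis (not along the pixel's ray), 0 where there is no reading), "K" (3x3 intrinsics, pixels), "k1" (the pictures are not rectified: a ray, as slopes to the right and down, at radius r is drawn at 1 + k1 r^2 times it, then the intrinsics apply), "R" (3x3) and "t" (3): a world point X has camera coordinates R X + t. Camera axes: x right, y down, z forward; pixel columns grow to the right and rows downward; lengths in m; the calibration is good to about 2 mm. A picture is of the moment at which its call begins.
- robot.hand_in(): hands the job in, once; it reports no verdict.
The state is a dict: "time": time; "q": joint angles; "joint_velocities": joint speeds; "joint_torque": joint torques, N m; "position": TCP position; "tool_rot": TCP orientation; "ft_force": force on the tool from outside, world axes, zero at the start; "moment": the same for the moment, N m; "grip_width": finger opening in m.
Only numpy, scipy, OpenCV 4.12 (cv2) and the standard library are available. Lean on these libraries where they do the work, as an engineer would, in place of code of your own. Each camera call takes 0.05 s, during which the arm holds its last target.

TASK

Pick up the green caddy by its white grip and hang it on the white louvred panel, centred on the yellow marker clip: lift its lip clear above the panel's rail, bring the lip gently up against the panel face, lower it into the slot behind the rail until the rail carries the caddy, and only then let go. Keep the caddy roughly level, press on the panel only lightly, and leave the tube rack, the bottle and the jar alone.

Things in the scene. Friction and masses are not known exactly. Their poses are not given: they have to be found in the camera images.
- caddy: Loose green open box, 110 mm deep (x), 90 wide (y), 65 high, 0.2 to 0.4 kg, walls 3 mm; origin at the centre of its underside, z up. A divider 10 mm thick runs across its middle (along y), with open compartments 47 mm deep before and behind it. A white grip stands on the divider; a hooked lip is on the +x side.
- caddy_grip (a point): Centre of the caddy's upright white grip, 83 mm above the caddy's underside on its centre line; axes as the caddy's. The grip is a plate 10 mm thick (x), 50 mm long (y), rising from 65 to 101 mm above the underside. Pinch it from above across its 10 mm, along x.
- caddy_lip (a point): Middle of the lower edge of the caddy's hooked lip: 66 mm along +x from caddy_grip and 42 mm below it. The lip is a 4 mm flange, underside 22 mm below caddy_grip, going back from the wall (outer face x = +55 mm), then turned down as a plate 60 mm wide (y), 4 mm thick (x = +64 to +68 mm). Gap between wall and plate: 9 mm.
- stand: Fixed stand with an upright white louvred panel 340 mm long (y), nominally 25 to 175 mm above the bench, facing -x, its face at x = 0. Origin on the bench, z up. The panel with its rail is bolted off nominal by up to 14 mm in x and 8 mm in height, either way, NOT included in this reading: find it by touch or sight. It does not give under 25 N. The hung caddy's x points along the stand's x.
- rail (a point): Nominal middle of the rail's top edge, 125 mm above the bench, axes as the stand's; the true rail is off by the unknown amounts. The rail is a dark upturned strip along the whole panel, 4 mm thick, 8 to 12 mm in front of the face: the slot behind it is 8 mm wide and 28 mm deep. The face is bare for 50 mm above its top edge. The lip plate fits the slot even when touching the face.
- marker (a point): Top of the yellow marker clip (18 mm wide) on the crossbar behind the panel's top edge, 184 mm above the bench, axes as the stand's. The middle of the caddy must hang level with it along the stand's y; it lies up to 36 mm either way of the panel's middle. The crossbar lies 35 to 55 mm behind x = 0, top at 180 mm.
- hung (a point): Where caddy_grip nominally is with the caddy hung and upright at the panel's middle: 147 mm above the bench, flange on the rail's top edge; off by the unknown x and height. Released, the caddy leans in a few degrees on a lower bar (bulging 12.5 mm from the face). A fixed small blue bin hangs at stand y = 112 to 168 mm, 100 mm out from the face, its rim level with the rail.
- tube_rack: Bystander: loose orange rack 85 x 60 x 40 mm with four clear tubes with blue caps, 82 mm high overall; origin at the centre of its underside.
- reagent: Bystander: amber bottle with blue cap, 52 mm across, 110 mm high; origin at the centre of its underside.
- jar: Bystander: white jar with red cap, 52 mm across, 75 mm high; origin at the centre of its underside.
Not all that is in view belongs to the job. What is meant by the caddy is not black, and is the smaller of those in its own colour.

How it is judged:
By the outcome, as a careful person would: the job done as asked, in the order asked, and still so for the second after the job is handed in, with the robot touching nothing.
It also fails if it takes over 48 s, if anything falls off the work surface, if the arm or the gripper's body presses on something with over 40 N, if the wrist force passes 120 N, or if a joint passes its speed limit or range.

## Working session

There is one attempt and no reset: what is moved stays moved. The work goes in short steps, Python scripts to look and compute and a tool call to move; the robot and the scene stay as the last step left them, time stands still between calls to the robot, and variables do not carry over. Pictures are saved under pics/ and viewed, and the job is handed in when it is done.

Besides the shell and the picture viewer there is one more tool, called by a JSON object that holds its "fn" and its "kwargs", one argument or row to a line. step_arm: Moves the arm, as the interface text tells. Its arguments: {"type":"object","properties":{"targets":{"type":"array"},"gripper":{"type":"number"},"force":{"type":"number"}},"required":["targets"]}

```bash
mkdir -p pics
cat > h.py <<'E'
import numpy as np, cv2
from rig import telemetry, viewer, robot
def cam(n):
    c=viewer.camera(n); return c
def ray(c,u,v):
    K=np.array(c["K"]); 
    k=float(c["k1"])
    p=cv2.undistortPoints(np.array([[[u,v]]],float),K,np.array([k,0,0,0,0.]))[0,0]
    R=np.array(c["R"]);t=np.array(c["t"])
    return -R.T@t, R.T@np.array([p[0],p[1],1.0])
def onz(c,u,v,z):
    o,d=ray(c,u,v); return o+d*(z-o[2])/d[2]
def dep(c,u,v):
    o,d=ray(c,u,v); return o+d*float(c["depth"][int(round(v)),int(round(u))])
def cloud(c,step=1):
    vv,uu=np.mgrid[0:480:step,0:640:step]
    pts=np.stack([uu.ravel(),vv.ravel()],1).astype(float)[:,None]
    p=cv2.undistortPoints(pts,np.array(c["K"]),np.array([float(c["k1"]),0,0,0,0.]))[:,0]
    z=c["depth"][::step,::step].ravel()
    P=np.c_[p*z[:,None],z]
    R=np.array(c["R"]);t=np.array(c["t"])
    return ((P-t)@R).reshape(vv.shape+(3,))
def proj(c,X):
    R=np.array(c["R"]);t=np.array(c["t"]); p=R@X+t; x,y=p[:2]/p[2]; s=1+float(c["k1"])*(x*x+y*y); K=np.array(c["K"])
    return K[0,0]*x*s+K[0,2],K[1,1]*y*s+K[1,2]
E
python3 - <<'E'
from h import *
print(telemetry.get_obs(), robot.tip_reach)
for n in ["scene","top","wrist"]:
    c=cam(n); cv2.imwrite(f"pics/{n}0.png",c["img"]); print(n,c["K"],c["k1"],c["R"],c["t"])
E
```

```text
{'time': 0.0, 'q': array([-1.28850610e+00,  5.28413811e-01,  1.43387201e+00, -2.57166774e-05,
        1.18139889e+00, -1.78521411e-01]), 'joint_velocities': array([-0.00036907,  0.00106413, -0.00068344, -0.00028459,  0.00010805,
        0.00146804]), 'joint_torque': array([ 6.73488812e-04, -4.40041709e+01, -1.76592332e+01,  6.32289425e-02,
        5.83262590e-02, -1.70189892e-04]), 'position': array([ 0.27773851, -0.55914237,  0.24061339]), 'tool_rot': array([ 9.73572147e-01,  2.28377277e-01, -6.61228977e-05, -1.04400520e-03]), 'ft_force': array([ 0.0961954 , -0.534742  , -0.34372109]), 'moment': array([ 0.03950656, -0.04515833,  0.00182272]), 'grip_width': 0.08700667584691361} 0.019
scene [[459.29235276   0.         319.42057879]
 [  0.         459.29235276 234.55685646]
 [  0.           0.           1.        ]] -0.029978376570295836 [[ 0.77547814  0.63122588 -0.01369429]
 [ 0.37651928 -0.47975738 -0.79250621]
 [-0.50682037  0.60941508 -0.60971008]] [-0.39753371 -0.09681103  1.37554171]
top [[451.10332082   0.         319.56105476]
 [  0.         451.10332082 241.11680899]
 [  0.           0.           1.        ]] -0.11680533071678742 [[ 0.00854541 -0.99996052 -0.00243749]
 [-0.99384243 -0.00822378 -0.11049705]
 [ 0.11047264  0.00336672 -0.99387346]] [-0.03533917  0.56801127  0.90642089]
wrist [[361.92566154   0.         322.99643881]
 [  0.         361.92566154 239.40220834]
 [  0.           0.           1.        ]] -0.022573893847043724 [[ 0.44467423 -0.8956906  -0.00178286]
 [-0.85610212 -0.42560371  0.2931734 ]
 [-0.26335145 -0.12884034 -0.95605762]] [-0.62311287 -0.0373974   0.39339579]
```

View pics/scene0.png

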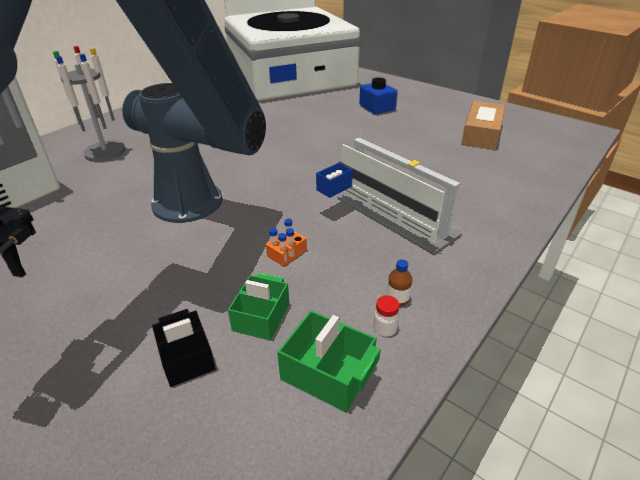

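View pics/top0.png

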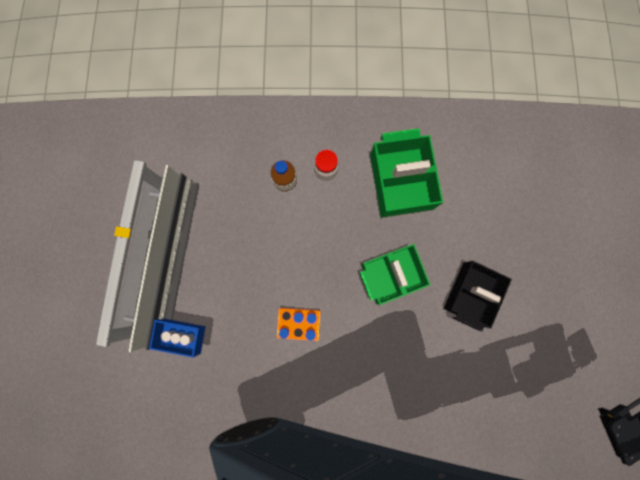

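View pics/wrist0.png

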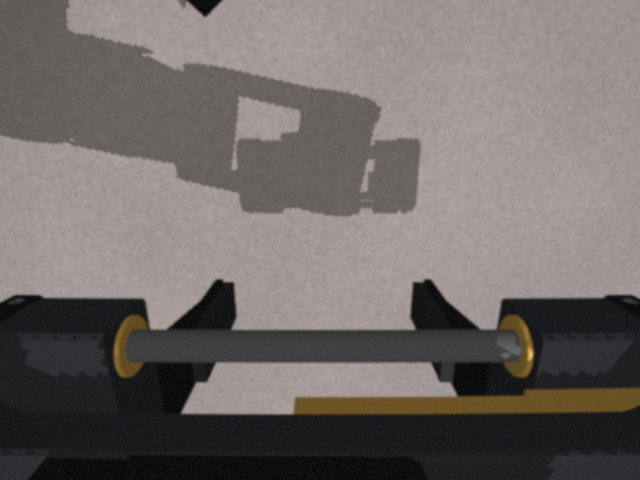

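Candidates for the caddy in the top view are the small green box at (394,274), the large green box at (406,172), the black box at (478,295) and the blue bin at (176,338), which is fixed. By the description it is the small green one. Next I measure it and the panel, with a close crop.

Run:
```python
from h import *
c=cam("top"); np.save("top0.npy",c,allow_pickle=True)
P=cloud(c); img=c["img"].astype(int); hsv=cv2.cvtColor(c["img"],cv2.COLOR_BGR2HSV)
cv2.imwrite("pics/crop0.png",cv2.resize(c["img"][230:320,340:440],None,fx=6,fy=6,interpolation=cv2.INTER_CUBIC))
cv2.imwrite("pics/crop1.png",cv2.resize(c["img"][150:360,90:215],None,fx=2.8,fy=2.8,interpolation=cv2.INTER_CUBIC))
# grip
sub=np.zeros((480,640),bool); sub[235:310,355:435]=1
w=(hsv[...,1]<60)&(hsv[...,2]>170)&sub
print("white n",w.sum(), "z pct",np.percentile(P[w][:,2],[5,50,95]))
q=w&(P[...,2]>.09); 
r=cv2.minAreaRect(P[q][:,:2].astype(np.float32)*1000); print("grip rect mm",r, P[q].mean(0))
vs,us=np.nonzero(w); X=np.array([onz(c,u,v,.101)[:2] for u,v in zip(us,vs)])*1000
print("plane rect",cv2.minAreaRect(X.astype(np.float32)))
g=(hsv[...,0]>45)&(hsv[...,0]<80)&(hsv[...,1]>120)&sub
gt=g&(P[...,2]>.055)
print("green top",cv2.minAreaRect(P[gt][:,:2].astype(np.float32)*1000), P[gt][:,2].max())
for n,u,v in [("cls",390,235)]: pass
big=np.zeros_like(sub); big[120:225,365:450]=1
gb=(hsv[...,0]>45)&(hsv[...,0]<80)&(hsv[...,1]>120)&big&(P[...,2]>.055)
print("big",cv2.minAreaRect(P[gb][:,:2].astype(np.float32)*1000),P[gb][:,2].max())
# marker
y=(hsv[...,0]>20)&(hsv[...,0]<35)&(hsv[...,1]>150); y[:, 200:]=0
vs,us=np.nonzero(y); print("marker px",us.mean(),vs.mean(),len(us),"plane",onz(c,us.mean(),vs.mean(),.184),"depth",np.median(P[y],0))
X=np.array([onz(c,u,v,.184)[:2] for u,v in zip(us,vs)])*1000; print(cv2.minAreaRect(X.astype(np.float32)))
# heights per region around panel, at several rows
for v in (200,240,280,310):
    print(v,[(u,*(np.round(P[v,u]*1000).astype(int))) for u in range(100,205,4)])
```

```text
white n 140 z pct [0.09714925 0.1003053  0.10281083]
grip rect mm ((500.359130859375, -185.53858947753906), (48.35707092285156, 10.29566764831543), 21.6593017578125) [ 0.50039388 -0.18555669  0.10044901]
plane rect ((500.39801025390625, -185.44715881347656), (49.6061897277832, 10.41409683227539), 21.052501678466797)
green top ((482.4154357910156, -138.6837615966797), (88.13101959228516, 208.40370178222656), 21.394243240356445) 0.9635450998117918
big ((613.825927734375, -175.3785400390625), (166.89102172851562, 376.0250244140625), 70.40740203857422) 0.9635450998117918
marker px 122.11888111888112 231.75524475524475 143 plane [0.56524082 0.32184579 0.184     ] depth [0.56495114 0.32194509 0.18399875]
((565.143310546875, 321.7892761230469), (29.023590087890625, 17.053447723388672), 78.3662109375)
200 [(100, np.int64(660), np.int64(462), np.int64(2)), (104, np.int64(660), np.int64(453), np.int64(0)), (108, np.int64(660), np.int64(444), np.int64(0)), (112, np.int64(660), np.int64(434), np.int64(0)), (116, np.int64(660), np.int64(425), np.int64(0)), (120, np.int64(661), np.int64(416), np.i
[... 4535 characters left out ...]
int64(425), np.int64(281), np.int64(129)), (156, np.int64(425), np.int64(277), np.int64(118)), (160, np.int64(424), np.int64(276), np.int64(101)), (164, np.int64(424), np.int64(276), np.int64(78)), (168, np.int64(421), np.int64(291), np.int64(9)), (172, np.int64(421), np.int64(282), np.int64(9)), (176, np.int64(421), np.int64(276), np.int64(2)), (180, np.int64(421), np.int64(268), np.int64(0)), (184, np.int64(421), np.int64(258), np.int64(1)), (188, np.int64(421), np.int64(250), np.int64(-1)), (192, np.int64(421), np.int64(241), np.int64(1)), (196, np.int64(421), np.int64(232), np.int64(1)), (200, np.int64(421), np.int64(225), np.int64(-3)), (204, np.int64(422), np.int64(215), np.int64(-1))]
```

```bash
ls pics
```

```text
crop0.png
crop1.png
scene0.png
top0.png
wrist0.png
```

View pics/crop0.png

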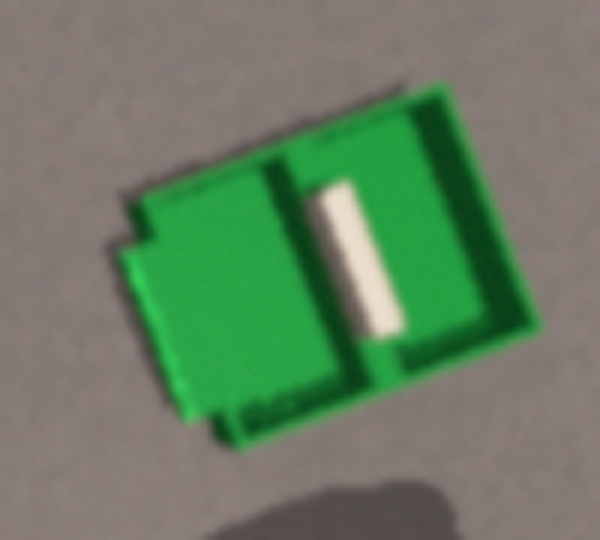

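View pics/crop1.png

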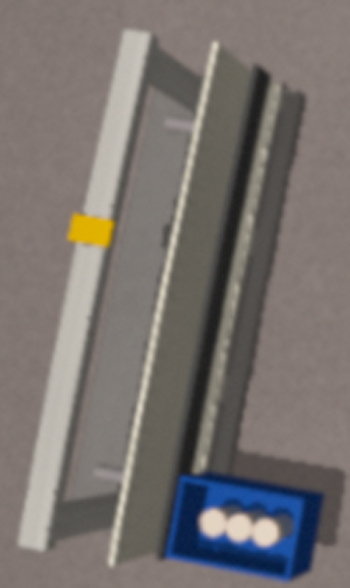

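Run:
```python
from h import *
c=np.load("top0.npy",allow_pickle=True).item(); P=cloud(c); hsv=cv2.cvtColor(c["img"],cv2.COLOR_BGR2HSV)
R=P[150:318,95:205].reshape(-1,3); R=R[(R[:,2]>.06)&(R[:,2]<.3)]
# crossbar
def fit(S,lbl):
    for _ in range(5):
        a=np.polyfit(S[:,0],S[:,1],1); r=S[:,1]-np.polyval(a,S[:,0]); S=S[abs(r)<max(2.5*np.median(abs(r)),1e-3)]
    print(lbl,len(S),"angle of normal",90+np.degrees(np.arctan(a[0])),"y at x=.565",np.polyval(a,.565),"rms",r.std()); return a
# rough along: s = position along normal at 80 deg
n=np.array([np.cos(np.radians(80)),np.sin(np.radians(80))])
s=R[:,:2]@n
h,e=np.histogram(s,bins=np.arange(.28,.45,.004)); print([(round(x,3),k) for x,k in zip(e,h)])
face=(R[:,2]>.138)&(R[:,2]<.172)&(s<s.min()+.06)
a=fit(R[face],"face")
X=R[:,:2]; u=np.array([-a[0],1])/np.hypot(a[0],1); print("u",u)
d=(R[:,1]-np.polyval(a,R[:,0]))*u[1]
for lo in np.arange(-.035,.006,.002):
    m=(d>=lo)&(d<lo+.002); 
    if m.sum(): print(round(lo*1000),m.sum(),np.round(np.percentile(R[m,2],[2,25,50,75,98])*1000))
bar=(d>.025); fit(R[bar],"bar"); print("bar d",np.percentile(d[bar],[1,50,99]))
for lo,hi in ((.066,.08),(.09,.115),(.115,.128),(.125,.135),(.128,.14),(.14,.15),(.15,.16),(.16,.17)):
    m=(R[:,2]>lo)&(R[:,2]<hi)&(d<.01); print(lo,hi,m.sum(),np.round(np.percentile(d[m],[5,25,50,75,95])*1000,1))
top=(d>-.004)&(d<.01)&(R[:,2]>.17);print("panel top z",np.percentile(R[top,2],[50,90,97]))
# floor check & grip check
print("floor",np.median(P[350:400,150:220,2]))
```

```text
[(np.float64(0.28), np.int64(0)), (np.float64(0.284), np.int64(0)), (np.float64(0.288), np.int64(0)), (np.float64(0.292), np.int64(0)), (np.float64(0.296), np.int64(0)), (np.float64(0.3), np.int64(0)), (np.float64(0.304), np.int64(0)), (np.float64(0.308), np.int64(0)), (np.float64(0.312), np.int64(0)), (np.float64(0.316), np.int64(0)), (np.float64(0.32), np.int64(0)), (np.float64(0.324), np.int64(0)), (np.float64(0.328), np.int64(0)), (np.float64(0.332), np.int64(0)), (np.float64(0.336), np.int64(0)), (np.float64(0.34), np.int64(1)), (np.float64(0.344), np.int64(708)), (np.float64(0.348), np.int64(876)), (np.float64(0.352), np.int64(147)), (np.float64(0.356), np.int64(1359)), (np.float64(0.36), np.int64(1032)), (np.float64(0.364), np.int64(12)), (np.float64(0.368), np.int64(0)), (np.float64(0.372), np.int64(0)), (np.float64(0.376), np.int64(0)), (np.float64(0.38), np.int64(4)), (np.float64(0.384), np.int64(13)), (np.float64(0.388), np.int64(14)), (np.float64(0.392), np.int64(12)), (np.float64(0.396), np.int64(12)), (np.float64(0.4), np.int64(120)), (np.float64(0.404), np.int64(754)),
[... 713 characters left out ...]
53 [110. 129. 148. 167. 182.]
1 371 [109. 132. 158. 181. 183.]
3 44 [177. 179. 179. 181. 182.]
5 1 [178. 178. 178. 178. 178.]
bar 2404 angle of normal 80.37464605809674 y at x=.565 0.318978401723453 rms 0.006433125096996608
bar d [0.03251238 0.05121459 0.06642678]
0.066 0.08 223 [-13.5 -12.5 -11.6 -10.1  -6.5]
0.09 0.115 599 [-13.  -12.4 -11.6  -0.5   1. ]
0.115 0.128 695 [-12.8 -12.   -7.1   0.2   1.1]
0.125 0.135 739 [-12.7 -11.3  -8.9  -0.2   1. ]
0.128 0.14 717 [-12.4 -10.5  -7.4   0.2   1. ]
0.14 0.15 291 [-1.2 -0.3  0.2  0.8  1.4]
0.15 0.16 282 [-1.3 -0.3  0.2  0.7  1.3]
0.16 0.17 304 [-1.5 -0.9 -0.4  0.2  0.9]
panel top z [0.17880615 0.18177271 0.18251086]
floor 0.00047995830259150215
```

The crop confirms the choice: small green box, grip at crop (355,255), lip on the left at (160,335). Next I work out the reach.

```bash
cat >> h.py <<'E'
from scipy.spatial.transform import Rotation as Ro
def delta(pos,yang):
    """tool-frame delta to put TCP at pos, tool down, tool y at yang deg in world"""
    o=telemetry.get_obs(); p=np.array(o["position"]); R=Ro.from_quat(o["tool_rot"])
    a=np.radians(yang); y=np.array([np.cos(a),np.sin(a),0]); z=np.array([0,0,-1.]); x=np.cross(y,z)
    T=Ro.from_matrix(np.c_[x,y,z])
    d=R.inv().apply(np.array(pos)-p); r=(R.inv()*T).as_rotvec(degrees=True)
    print("mm",np.round(d*1000,1),"rot",np.round(r,2), "now",np.round(p*1000,1), "yang",np.round(np.degrees(np.arctan2(*R.as_matrix()[[1,0],1])),2),"tilt",np.round(R.as_matrix()[:,2],4),"t",round(o["time"],2),"F",np.round(o["ft_force"],2),"grip",round(o["grip_width"]*1000,1))
E
python3 - <<'E'
from h import *
delta([.5004,-.1855,.200],-69)
c=np.load("top0.npy",allow_pickle=True).item(); P=cloud(c)
for n,u,v,z in (("rack",299,324,.04),("bottle",281,168,.11),("jar",326,160,.075),("black",478,292,.1)): print(n,onz(c,u,v,z))
E
```

```text
mm [ 365.6 -235.9   41.3] rot [-0.08 -0.01  5.4 ] now [ 277.9 -559.4  240.9] yang -63.6 tilt [-4.0e-04  1.3e-03 -1.0e+00] t 0.2 F [-0.61 -0.11 -0.05] grip 87.3
rack [0.39793363 0.00964755 0.04      ]
bottle [0.70216335 0.04547245 0.11      ]
jar [ 0.72924187 -0.04236399  0.075     ]
black [ 0.46429423 -0.33772433  0.1       ]
```

{"fn": "step_arm", "kwargs": {
  "targets": [
    {"dx": 0.04, "dy": -0.026, "rz": 1},
    {"dx": 0.085, "dy": -0.055, "rz": 2},
    {"dx": 0.13, "dy": -0.084, "rz": 3},
    {"dx": 0.175, "dy": -0.113, "rz": 4},
    {"dx": 0.22, "dy": -0.142, "rz": 5.4}
  ],
  "gripper": 0.5,
  "force": 30
}}

```text
invalid input
```

Run:
```python
from h import *
delta([.5004,-.1855,.180],-69)
```

```text
mm [ 365.6 -235.8   61.3] rot [-0.08 -0.01  5.4 ] now [ 277.9 -559.4  240.9] yang -63.6 tilt [-4.0e-04  1.3e-03 -1.0e+00] t 0.2 F [-0.61 -0.11 -0.05] grip 87.3
```

{"fn": "step_arm", "kwargs": {
  "targets": [
    {"dx": 0.04, "dy": -0.026, "dz": 0, "rx": 0, "ry": 0, "rz": 1},
    {"dx": 0.085, "dy": -0.055, "dz": 0, "rx": 0, "ry": 0, "rz": 2},
    {"dx": 0.13, "dy": -0.084, "dz": 0, "rx": 0, "ry": 0, "rz": 3},
    {"dx": 0.175, "dy": -0.113, "dz": 0, "rx": 0, "ry": 0, "rz": 4},
    {"dx": 0.22, "dy": -0.142, "dz": 0, "rx": 0, "ry": 0, "rz": 5.4}
  ],
  "gripper": 0.5,
  "force": 30
}}

```text
time: 0.82
position: [0.4124, -0.3329, 0.2412]
tool_rot: [0.983, 0.182, 0.0, -0.001]
ft_force: [1.4, -0.6, 0.1]
grip_width: 0.0469
```

Run:
```python
from h import *
delta([.5004,-.1855,.180],-69)
```

```text
mm [ 134.8 -106.1   61.3] rot [-0.07 -0.02 -0.07] now [ 412.4 -332.9  241.2] yang -69.07 tilt [-2.0e-04  1.3e-03 -1.0e+00] t 0.82 F [ 1.37 -0.58  0.06] grip 46.9
```

{"fn": "step_arm", "kwargs": {
  "targets": [
    {"dx": 0.035, "dy": -0.027, "dz": 0, "rx": 0, "ry": 0, "rz": 0},
    {"dx": 0.075, "dy": -0.059, "dz": 0.015, "rx": 0, "ry": 0, "rz": 0},
    {"dx": 0.115, "dy": -0.09, "dz": 0.035, "rx": 0, "ry": 0, "rz": 0},
    {"dx": 0.135, "dy": -0.106, "dz": 0.055, "rx": 0, "ry": 0, "rz": 0},
    {"dx": 0.135, "dy": -0.106, "dz": 0.061, "rx": 0, "ry": 0, "rz": 0}
  ]
}}

```text
time: 1.45
position: [0.5004, -0.1834, 0.1791]
tool_rot: [0.983, 0.183, -0.001, -0.002]
ft_force: [0.0, -1.4, -0.1]
grip_width: 0.0432
```

Run:
```python
from h import *
delta([.5004,-.1855,.088],-69)
for n in ("wrist","top","scene"):
  c=cam(n); cv2.imwrite(f"pics/{n}1.png",c["img"])
  if n=="wrist":
    P=cloud(c); hsv=cv2.cvtColor(c["img"],cv2.COLOR_BGR2HSV)
    w=(hsv[...,1]<60)&(hsv[...,2]>150)&(P[...,2]>.085)&(P[...,2]<.11)
    k,l,s,ce=cv2.connectedComponentsWithStats(w.astype(np.uint8)); 
    for i in range(1,k):
      if s[i,4]>150: print(s[i],P[l==i].mean(0),cv2.minAreaRect(P[l==i][:,:2].astype(np.float32)*1000))
```

```text
mm [-0.6  2.2 91.1] rot [-0.2   0.08  0.14] now [ 500.4 -183.4  179.1] yang -68.86 tilt [-0.0026  0.0028 -1.    ] t 1.45 F [ 0.   -1.37 -0.1 ] grip 43.2
[ 322  217   15   78 1131] [ 0.50136793 -0.18612707  0.10239103] ((499.05340576171875, -187.17703247070312), (49.665164947509766, 9.335891723632812), 21.206974029541016)
```

View pics/wrist1.png

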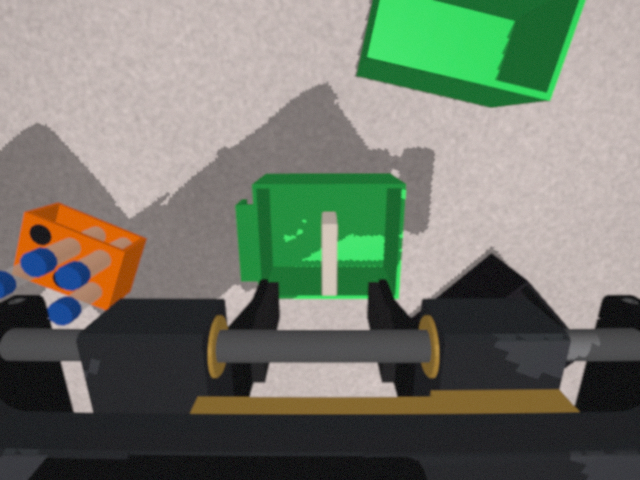

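The wrist view shows the grip at (330,255) between the fingertips at (268,300) and (378,300), square to the jaws. The wrist camera agrees with the top view to 2 mm, so I descend.

{"fn": "step_arm", "kwargs": {
  "targets": [
    {"dx": -0.0005, "dy": 0.002, "dz": 0.02, "rx": 0, "ry": 0, "rz": 0},
    {"dx": -0.0005, "dy": 0.002, "dz": 0.045, "rx": 0, "ry": 0, "rz": 0},
    {"dx": -0.0005, "dy": 0.0025, "dz": 0.07, "rx": 0, "ry": 0, "rz": 0},
    {"dx": -0.0005, "dy": 0.0025, "dz": 0.085, "rx": 0, "ry": 0, "rz": 0},
    {"dx": -0.0005, "dy": 0.0025, "dz": 0.091, "rx": 0, "ry": 0, "rz": 0}
  ]
}}

```text
time: 2.22
position: [0.5006, -0.1896, 0.0891]
tool_rot: [0.984, 0.181, -0.0, -0.0]
ft_force: [0.2, -0.6, -0.0]
grip_width: 0.0436
```

Run:
```python
from h import *
delta([.5004,-.186,.087],-69)
```

```text
mm [ 1.1 -3.5  2.1] rot [-0.06  0.01 -0.17] now [ 500.6 -189.6   89.1] yang -69.17 tilt [-5.e-04  9.e-04 -1.e+00] t 2.23 F [ 0.23 -0.57 -0.04] grip 43.6
```

{"fn": "step_arm", "kwargs": {
  "targets": [
    {"dx": 0.001, "dy": -0.003, "dz": 0.001, "rx": 0, "ry": 0, "rz": 0},
    {"dx": 0.001, "dy": -0.003, "dz": 0.001, "rx": 0, "ry": 0, "rz": 0},
    {"dx": 0.001, "dy": -0.003, "dz": 0.001, "rx": 0, "ry": 0, "rz": 0},
    {"dx": 0.001, "dy": -0.003, "dz": 0.001, "rx": 0, "ry": 0, "rz": 0},
    {"dx": 0.001, "dy": -0.003, "dz": 0.001, "rx": 0, "ry": 0, "rz": 0}
  ],
  "gripper": 0.3
}}

```text
time: 2.85
position: [0.5006, -0.1865, 0.0883]
tool_rot: [0.984, 0.181, -0.0, -0.0]
ft_force: [-0.3, 0.4, -0.6]
grip_width: 0.0259
```

Run:
```python
from h import *
delta([.5004,-.186,.088],-69)
```

```text
mm [-0.  -0.5  0.3] rot [-0.04 -0.   -0.16] now [ 500.6 -186.5   88.3] yang -69.16 tilt [-2.e-04  7.e-04 -1.e+00] t 2.85 F [-0.28  0.36 -0.6 ] grip 25.9
```

{"fn": "step_arm", "kwargs": {
  "targets": [
    {"dx": 0, "dy": 0, "dz": 0, "rx": 0, "ry": 0, "rz": 0},
    {"dx": 0, "dy": 0, "dz": 0, "rx": 0, "ry": 0, "rz": 0},
    {"dx": 0, "dy": 0, "dz": 0, "rx": 0, "ry": 0, "rz": 0},
    {"dx": 0, "dy": 0, "dz": 0, "rx": 0, "ry": 0, "rz": 0},
    {"dx": 0, "dy": 0, "dz": 0, "rx": 0, "ry": 0, "rz": 0}
  ],
  "gripper": 0,
  "force": 40
}}

```text
time: 3.48
position: [0.5008, -0.1867, 0.0883]
tool_rot: [0.984, 0.181, 0.0, -0.0]
ft_force: [0.2, -0.7, -1.2]
grip_width: 0.0094
```

{"fn": "step_arm", "kwargs": {
  "targets": [
    {"dx": 0, "dy": 0, "dz": -0.005, "rx": 0, "ry": 0, "rz": 0},
    {"dx": 0, "dy": 0, "dz": -0.015, "rx": 0, "ry": 0, "rz": 0},
    {"dx": 0, "dy": 0, "dz": -0.035, "rx": 0, "ry": 0, "rz": 0},
    {"dx": 0, "dy": 0, "dz": -0.065, "rx": 0, "ry": 0, "rz": 0},
    {"dx": 0, "dy": 0, "dz": -0.09, "rx": 0, "ry": 0, "rz": 0}
  ]
}}

```text
time: 4.1
position: [0.5006, -0.1865, 0.1797]
tool_rot: [0.983, 0.181, 0.0, -0.0]
ft_force: [-0.2, -0.5, -3.5]
grip_width: 0.0097
```

Run:
```python
from h import *
delta([.530,.085,.205],-99)
c=cam("scene"); cv2.imwrite("pics/scene2.png",c["img"])
```

```text
mm [ 124.1 -243.3  -25.2] rot [-2.000e-02 -2.000e-02  2.985e+01] now [ 500.6 -186.5  179.7] yang -69.15 tilt [ 4.e-04  3.e-04 -1.e+00] t 4.1 F [-0.16 -0.52 -3.54] grip 9.7
```

View pics/scene2.png

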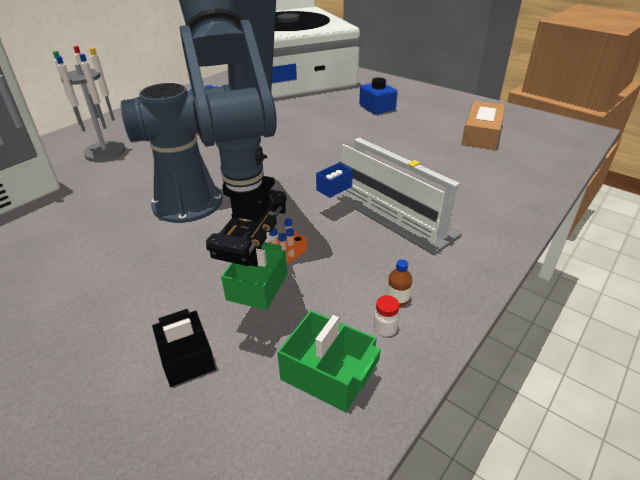

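The scene view shows the caddy hanging level under the gripper at about (255,275) and the bystanders unmoved. I lift further and swing towards the panel.

{"fn": "step_arm", "kwargs": {
  "targets": [
    {"dx": 0.01, "dy": -0.02, "dz": -0.02, "rx": 0, "ry": 0, "rz": 4},
    {"dx": 0.03, "dy": -0.06, "dz": -0.03, "rx": 0, "ry": 0, "rz": 10},
    {"dx": 0.052, "dy": -0.102, "dz": -0.03, "rx": 0, "ry": 0, "rz": 16},
    {"dx": 0.074, "dy": -0.145, "dz": -0.03, "rx": 0, "ry": 0, "rz": 22},
    {"dx": 0.09, "dy": -0.176, "dz": -0.03, "rx": 0, "ry": 0, "rz": 28}
  ]
}}

```text
time: 4.78
position: [0.5228, 0.0113, 0.2121]
tool_rot: [0.998, -0.064, 0.002, 0.001]
ft_force: [0.5, -0.8, -2.7]
grip_width: 0.0097
```

Run:
```python
from h import *
delta([.5379,.1504,.208],-99)
```

```text
mm [  -2.6 -139.9    3.9] rot [ 0.1  -0.28  1.72] now [522.8  11.3 212.1] yang -97.28 tilt [ 0.0045 -0.0023 -1.    ] t 4.78 F [ 0.45 -0.75 -2.67] grip 9.7
```

{"fn": "step_arm", "kwargs": {
  "targets": [
    {"dx": -0.001, "dy": -0.04, "dz": 0.002, "rx": 0, "ry": 0, "rz": 1},
    {"dx": -0.002, "dy": -0.08, "dz": 0.003, "rx": 0, "ry": 0, "rz": 1.7},
    {"dx": -0.0025, "dy": -0.115, "dz": 0.004, "rx": 0.1, "ry": -0.3, "rz": 1.7},
    {"dx": -0.0025, "dy": -0.135, "dz": 0.004, "rx": 0.1, "ry": -0.3, "rz": 1.7},
    {"dx": -0.0025, "dy": -0.14, "dz": 0.004, "rx": 0.1, "ry": -0.3, "rz": 1.7}
  ]
}}

```text
time: 5.4
position: [0.5378, 0.1512, 0.2076]
tool_rot: [0.997, -0.077, -0.0, 0.0]
ft_force: [0.1, -0.2, -3.2]
grip_width: 0.0099
```

Run:
```python
from h import *
for n in ("top","wrist","scene"):
  c=cam(n); cv2.imwrite(f"pics/{n}3.png",c["img"]); np.save(f"{n}3.npy",c,allow_pickle=True)
delta([.5458,.1999,.208],-99)
```

```text
mm [ -0.1 -50.8  -0.3] rot [ 0.04  0.04 -0.  ] now [537.9 149.7 207.8] yang -99.0 tilt [-9.e-04 -6.e-04 -1.e+00] t 5.55 F [-0.46 -0.39 -2.69] grip 9.6
```

View pics/top3.png

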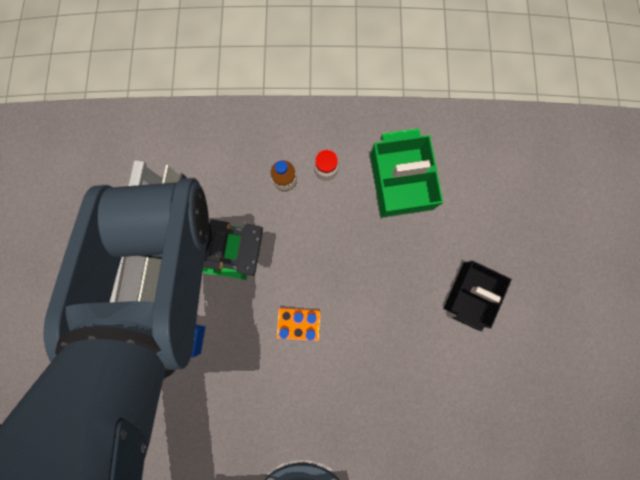

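View pics/wrist3.png

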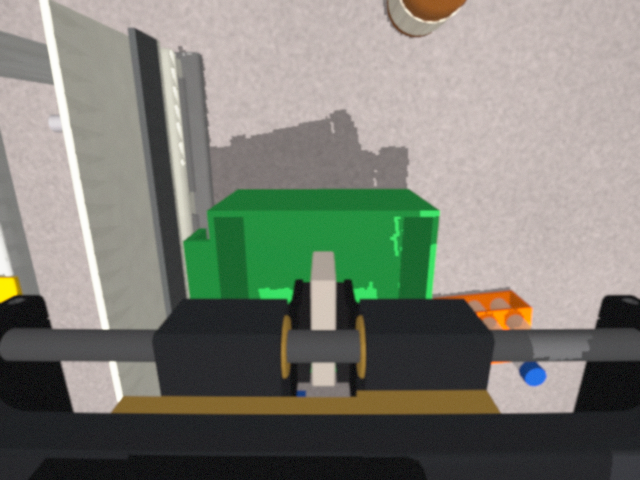

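View pics/scene3.png

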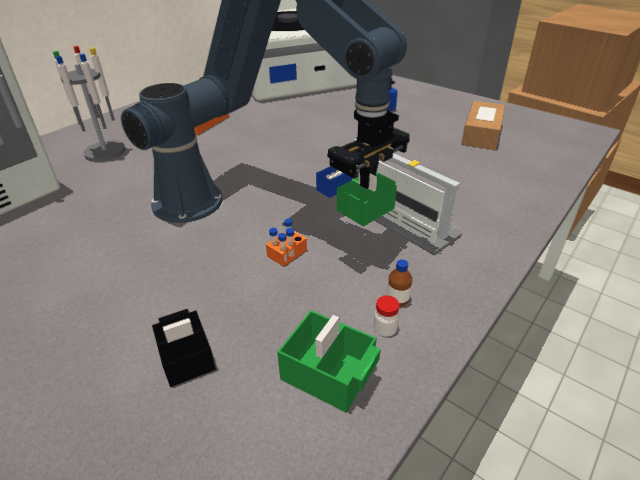

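The wrist view shows the caddy level, with its lip at (197,265), the dark rail at (160,180), the panel edge at (80,200) and the yellow clip at (8,288). I measure the caddy relative to the panel in this same view.

Run:
```python
from h import *
c=np.load("wrist3.npy",allow_pickle=True).item(); P=cloud(c); hsv=cv2.cvtColor(c["img"],cv2.COLOR_BGR2HSV)
z=P[...,2]
m=np.zeros(z.shape,bool); m[:290,40:190]=1
S=P[m&(z>.145)&(z<.172)]; S=S[(S[:,1]>.2)&(S[:,1]<.3)]
for _ in range(5):
    a=np.polyfit(S[:,0],S[:,1],1); r=S[:,1]-np.polyval(a,S[:,0]); S=S[abs(r)<max(2.5*np.median(abs(r)),.001)]
print("face n",len(S),"normal ang",90+np.degrees(np.arctan(a[0])),"y at .565",np.polyval(a,.565),"xrange",S[:,0].min(),S[:,0].max())
u=np.array([-a[0],1])/np.hypot(a[0],1)
d=((P[...,1]-np.polyval(a,P[...,0]))*u[1])
for lo in range(-16,4,2):
    k=m&(d*1000>=lo)&(d*1000<lo+2)&(z>.06)&(P[...,0]>.57)
    if k.sum()>5: print(lo,k.sum(),np.round(np.percentile(z[k],[2,50,90,98])*1000))
k=m&(d>.0)&(d<.01)&(z>.16); print("panel top",np.percentile(z[k],[50,90,98]))
g=(hsv[...,0]>45)&(hsv[...,0]<80)&(hsv[...,1]>100)
t=g&(z>.165)
print("green top z",np.percentile(z[t],[50,90,98]),"d pct",np.percentile(d[t]*1000,[0.5,2,50,98]))
# lip: leftmost, top flange
L=g.copy(); L[:,210:]=0; L[:225]=0
print("lip z",np.percentile(z[L],[5,50,95]),"d max",np.percentile(d[L]*1000,[50,95,99]))
# wall far edge line at rim: caddy side (front wall -y?) row ~200
W=g.copy(); W[:,:225]=0;W[:,425:]=0;W[209:]=0;W[:192]=0
Q=P[W]; Q=Q[Q[:,2]<.2]; print("side wall heights vs along:", np.polyfit(Q[:,:2]@u,Q[:,2],1), Q[:,2].mean())
b=np.polyfit(Q[:,1],Q[:,0],1); print("side wall dir ang",90-np.degrees(np.arctan(b[0])),len(Q))
```

```text
face n 8140 normal ang 80.91335526960584 y at .565 0.2636431052881071 xrange 0.5386637499407682 0.6872117865902699
-14 2430 [ 78. 116. 130. 133.]
-12 3526 [ 80. 117. 132. 133.]
-10 1127 [ 82. 131. 133. 134.]
-8 624 [ 61.  83.  85. 132.]
-6 224 [82. 83. 84. 84.]
-2 8285 [119. 157. 179. 182.]
0 8778 [118. 161. 182. 183.]
2 824 [181. 182. 183. 183.]
panel top [0.17698302 0.18262625 0.18327274]
green top z [0.1858279  0.18725484 0.2673017 ] d pct [-170.42131072 -169.47491238 -102.70654987  -49.17294964]
lip z [0.17304002 0.18642038 0.18810189] d max [-53.28693354 -48.3218443  -36.7584659 ]
side wall heights vs along: [-0.01486637  0.16392365] 0.16044873081078298
side wall dir ang 81.16180371862323 3296
```

{"fn": "step_arm", "kwargs": {
  "targets": [
    {"dx": 0, "dy": -0.008, "dz": 0.007, "rx": 0, "ry": 0, "rz": 0},
    {"dx": 0, "dy": -0.018, "dz": 0.012, "rx": 0, "ry": 0, "rz": 0},
    {"dx": 0, "dy": -0.027, "dz": 0.014, "rx": 0, "ry": 0, "rz": 0},
    {"dx": 0, "dy": -0.035, "dz": 0.014, "rx": 0, "ry": 0, "rz": 0},
    {"dx": 0, "dy": -0.038, "dz": 0.014, "rx": 0, "ry": 0, "rz": 0}
  ]
}}

```text
time: 6.18
position: [0.544, 0.188, 0.1938]
tool_rot: [0.997, -0.078, -0.0, 0.0]
ft_force: [-0.0, 0.4, -3.7]
grip_width: 0.0098
```

Run:
```python
from h import *
delta([.5458,.1999,.194],-99)
```

```text
mm [ -0.1 -12.   -0.2] rot [0.04 0.03 0.05] now [544.  188.  193.8] yang -98.95 tilt [-5.e-04 -5.e-04 -1.e+00] t 6.17 F [-0.03  0.41 -3.7 ] grip 9.8
```

{"fn": "step_arm", "kwargs": {
  "targets": [
    {"dx": 0, "dy": -0.002, "dz": 0, "rx": 0, "ry": 0, "rz": 0},
    {"dx": 0, "dy": -0.004, "dz": 0, "rx": 0, "ry": 0, "rz": 0},
    {"dx": 0, "dy": -0.0055, "dz": 0, "rx": 0, "ry": 0, "rz": 0},
    {"dx": 0, "dy": -0.007, "dz": 0, "rx": 0, "ry": 0, "rz": 0},
    {"dx": 0, "dy": -0.008, "dz": 0, "rx": 0, "ry": 0, "rz": 0}
  ]
}}

```text
time: 6.8
position: [0.5453, 0.1959, 0.1938]
tool_rot: [0.997, -0.078, -0.0, 0.0]
ft_force: [-0.1, 0.4, -3.0]
grip_width: 0.0102
```

{"fn": "step_arm", "kwargs": {
  "targets": [
    {"dx": 0, "dy": -0.0005, "dz": 0, "rx": 0, "ry": 0, "rz": 0},
    {"dx": 0, "dy": -0.001, "dz": 0, "rx": 0, "ry": 0, "rz": 0},
    {"dx": 0, "dy": -0.001, "dz": 0, "rx": 0, "ry": 0, "rz": 0},
    {"dx": 0, "dy": -0.0015, "dz": 0, "rx": 0, "ry": 0, "rz": 0},
    {"dx": 0, "dy": -0.0015, "dz": 0, "rx": 0, "ry": 0, "rz": 0}
  ]
}}

```text
time: 7.42
position: [0.5455, 0.1974, 0.1938]
tool_rot: [0.997, -0.078, -0.0, 0.0]
ft_force: [-0.3, 0.5, -2.6]
grip_width: 0.01
```

Run:
```python
from h import *
delta([.5458,.1999,.194],-99)
```

```text
mm [-0.1 -2.5 -0.2] rot [0.03 0.02 0.04] now [545.5 197.4 193.8] yang -98.96 tilt [-5.e-04 -5.e-04 -1.e+00] t 7.42 F [-0.33  0.52 -2.61] grip 10.0
```

Still no contact, so I creep on.

{"fn": "step_arm", "kwargs": {
  "targets": [
    {"dx": 0, "dy": -0.0005, "dz": 0, "rx": 0, "ry": 0, "rz": 0},
    {"dx": 0, "dy": -0.001, "dz": 0, "rx": 0, "ry": 0, "rz": 0},
    {"dx": 0, "dy": -0.001, "dz": 0, "rx": 0, "ry": 0, "rz": 0},
    {"dx": 0, "dy": -0.0015, "dz": 0, "rx": 0, "ry": 0, "rz": 0},
    {"dx": 0, "dy": -0.0015, "dz": 0, "rx": 0, "ry": 0, "rz": 0}
  ]
}}

```text
time: 8.05
position: [0.5455, 0.1981, 0.1938]
tool_rot: [0.997, -0.078, -0.001, 0.001]
ft_force: [-1.2, -4.3, -1.7]
grip_width: 0.0096
```

{"fn": "step_arm", "kwargs": {
  "targets": [
    {"dx": 0, "dy": -0.0005, "dz": 0, "rx": 0, "ry": 0, "rz": 0},
    {"dx": 0, "dy": -0.0005, "dz": 0, "rx": 0, "ry": 0, "rz": 0},
    {"dx": 0, "dy": -0.001, "dz": 0, "rx": 0, "ry": 0, "rz": 0},
    {"dx": 0, "dy": -0.001, "dz": 0, "rx": 0, "ry": 0, "rz": 0},
    {"dx": 0, "dy": -0.001, "dz": 0, "rx": 0, "ry": 0, "rz": 0}
  ]
}}

```text
time: 8.68
position: [0.5455, 0.1982, 0.1939]
tool_rot: [0.997, -0.078, -0.001, 0.002]
ft_force: [-1.3, -6.3, 0.3]
grip_width: 0.0096
```

Run:
```python
from h import *
delta([.5458,.1999,.194],-99)
c=cam("wrist"); cv2.imwrite("pics/wrist4.png",c["img"])
```

```text
mm [ 0.  -1.7 -0.1] rot [0.23 0.06 0.07] now [545.5 198.2 193.9] yang -98.93 tilt [-0.0017 -0.0038 -1.    ] t 8.68 F [-1.29 -6.31  0.26] grip 9.6
```

View pics/wrist4.png

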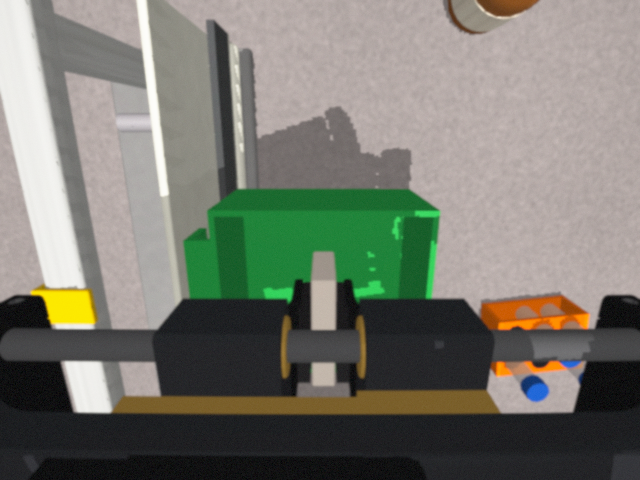

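Contact: about 6 N on the face. The wrist view shows the lip at (200,265) against the panel and the clip at (65,305). I check the lateral centring before lowering.

Run:
```python
from h import *
u=np.array([np.cos(np.radians(81)),np.sin(np.radians(81))]); v=np.array([-u[1],u[0]])
o=telemetry.get_obs(); print("tcp t",v@o["position"][:2])
for n in ("wrist","scene"):
    c=cam(n); cv2.imwrite(f"pics/{n}5.png",c["img"]); P=cloud(c); hsv=cv2.cvtColor(c["img"],cv2.COLOR_BGR2HSV)
    y=(hsv[...,0]>20)&(hsv[...,0]<35)&(hsv[...,1]>170)&(hsv[...,2]>150)&(P[...,2]>.165)&(P[...,2]<.2)&(P[...,1]>.29)
    k,l,s,ce=cv2.connectedComponentsWithStats(y.astype(np.uint8))
    for i in range(1,k):
        if s[i,4]>40:
            X=P[l==i]; X=X[X[:,2]>.181] if n=="wrist" else X
            print(n,s[i],"t pct",np.percentile(X[:,:2]@v,[1,5,50,95,99]),"z",np.median(X[:,2]))
    if n=="wrist":
        g=(hsv[...,0]>45)&(hsv[...,0]<80)&(hsv[...,1]>100)
        z=P[...,2]; t=g&(z>.168)&(z<.18); t[205:]=0
        print("caddy -side edge t", np.percentile(P[t][:,:2]@v,[1,5,50]), "expect", v@o["position"][:2]-.045)
```

```text
tcp t -0.5077916545260951
wrist [  31  285   66   39 1632] t pct [-0.51532704 -0.51493624 -0.50753919 -0.49916091 -0.49824496] z 0.1860118937236327Traceback (most recent call last):
  File "<stdin>", line 15, in <module>
    return _quantile_unchecked(
        a, q, axis, out, overwrite_input, method, keepdims, weights)
    return _ureduce(a,
                    func=_quantile_ureduce_func,
    ...<5 lines>...
                    overwrite_input=overwrite_input,
                    method=method)
    r = func(a, **kwargs)
    result = _quantile(arr,
                       quantiles=q,
    ...<2 lines>...
                       out=out,
                       weights=wgt)
    slices_having_nans = np.isnan(arr[-1, ...])
                                  ~~~^^^^^^^^^
IndexError: index -1 is out of bounds for axis 0 with size 0
```

Centred on the marker within about 1 mm. I back off slightly and lower.

{"fn": "step_arm", "kwargs": {
  "targets": [
    {"dx": 0, "dy": 0.0008, "dz": 0.001, "rx": 0.2, "ry": 0, "rz": 0},
    {"dx": 0, "dy": 0.001, "dz": 0.005, "rx": 0.2, "ry": 0, "rz": 0},
    {"dx": 0, "dy": 0.001, "dz": 0.009, "rx": 0.2, "ry": 0, "rz": 0},
    {"dx": 0, "dy": 0.001, "dz": 0.013, "rx": 0.2, "ry": 0, "rz": 0},
    {"dx": 0, "dy": 0.001, "dz": 0.016, "rx": 0.2, "ry": 0, "rz": 0}
  ]
}}

```text
time: 9.4
position: [0.5452, 0.1974, 0.1774]
tool_rot: [0.997, -0.078, -0.001, 0.0]
ft_force: [-0.5, -0.3, -3.0]
grip_width: 0.0097
```

Run:
```python
from h import *
delta([.5455,.1975,.158],-99)
```

```text
mm [ 0.3 -0.1 19.4] rot [0.02 0.09 0.07] now [545.2 197.4 177.4] yang -98.93 tilt [-1.7e-03 -1.0e-04 -1.0e+00] t 9.4 F [-0.48 -0.3  -2.96] grip 9.7
```

{"fn": "step_arm", "kwargs": {
  "targets": [
    {"dx": 0, "dy": 0, "dz": 0.002, "rx": 0, "ry": 0, "rz": 0},
    {"dx": 0, "dy": 0, "dz": 0.004, "rx": 0, "ry": 0, "rz": 0},
    {"dx": 0, "dy": 0, "dz": 0.0065, "rx": 0, "ry": 0, "rz": 0},
    {"dx": 0, "dy": 0, "dz": 0.009, "rx": 0, "ry": 0, "rz": 0},
    {"dx": 0, "dy": 0, "dz": 0.011, "rx": 0, "ry": 0, "rz": 0}
  ]
}}

```text
time: 10.02
position: [0.5451, 0.1974, 0.1662]
tool_rot: [0.997, -0.078, -0.001, 0.0]
ft_force: [-0.4, -0.4, -3.0]
grip_width: 0.01
```

{"fn": "step_arm", "kwargs": {
  "targets": [
    {"dx": 0, "dy": 0, "dz": 0.001, "rx": 0, "ry": 0, "rz": 0},
    {"dx": 0, "dy": 0, "dz": 0.002, "rx": 0, "ry": 0, "rz": 0},
    {"dx": 0, "dy": 0, "dz": 0.003, "rx": 0, "ry": 0, "rz": 0},
    {"dx": 0, "dy": 0, "dz": 0.004, "rx": 0, "ry": 0, "rz": 0},
    {"dx": 0, "dy": 0, "dz": 0.005, "rx": 0, "ry": 0, "rz": 0}
  ]
}}

```text
time: 10.65
position: [0.5452, 0.1974, 0.1612]
tool_rot: [0.997, -0.078, -0.001, 0.0]
ft_force: [-0.9, 0.4, -2.3]
grip_width: 0.0098
```

Run:
```python
from h import *
delta([.5455,.1975,.158],-99)
c=cam("wrist"); cv2.imwrite("pics/wrist6.png",c["img"])
```

```text
mm [ 0.3 -0.1  3.2] rot [0.02 0.09 0.08] now [545.2 197.4 161.2] yang -98.92 tilt [-0.0015 -0.     -1.    ] t 10.65 F [-0.95  0.38 -2.35] grip 9.8
```

View pics/wrist6.png

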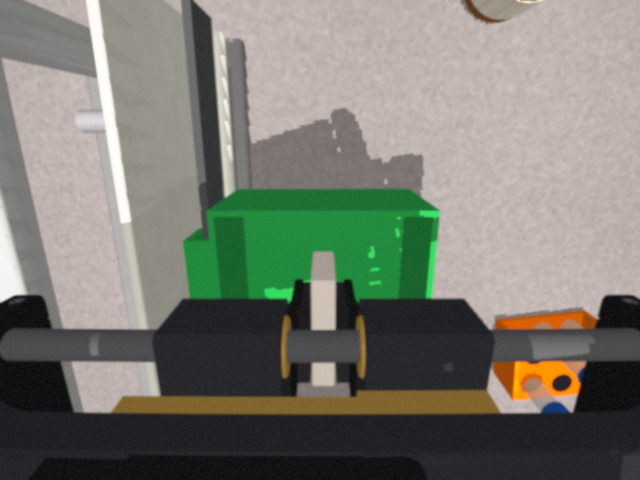

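The lip at (197,250) now covers the dark rail, which runs into its outer edge at (205,230). Down a bit more, in small steps, until the rail carries it.

{"fn": "step_arm", "kwargs": {
  "targets": [
    {"dx": 0, "dy": 0, "dz": 0.0005, "rx": 0, "ry": 0, "rz": 0},
    {"dx": 0, "dy": 0, "dz": 0.001, "rx": 0, "ry": 0, "rz": 0},
    {"dx": 0, "dy": 0, "dz": 0.0015, "rx": 0, "ry": 0, "rz": 0},
    {"dx": 0, "dy": 0, "dz": 0.002, "rx": 0, "ry": 0, "rz": 0},
    {"dx": 0, "dy": 0, "dz": 0.0025, "rx": 0, "ry": 0, "rz": 0}
  ]
}}

```text
time: 11.32
position: [0.5451, 0.1974, 0.1585]
tool_rot: [0.997, -0.078, -0.001, 0.0]
ft_force: [0.3, 0.3, -2.9]
grip_width: 0.0097
```

{"fn": "step_arm", "kwargs": {
  "targets": [
    {"dx": 0, "dy": 0, "dz": 0.0005, "rx": 0, "ry": 0, "rz": 0},
    {"dx": 0, "dy": 0, "dz": 0.001, "rx": 0, "ry": 0, "rz": 0},
    {"dx": 0, "dy": 0, "dz": 0.001, "rx": 0, "ry": 0, "rz": 0},
    {"dx": 0, "dy": 0, "dz": 0.0015, "rx": 0, "ry": 0, "rz": 0},
    {"dx": 0, "dy": 0, "dz": 0.0015, "rx": 0, "ry": 0, "rz": 0}
  ]
}}

```text
time: 11.95
position: [0.5451, 0.1973, 0.1574]
tool_rot: [0.997, -0.078, -0.001, 0.0]
ft_force: [-2.0, -1.1, 1.2]
grip_width: 0.0094
```

{"fn": "step_arm", "kwargs": {
  "targets": [
    {"dx": 0, "dy": 0, "dz": 0.0005, "rx": 0, "ry": 0, "rz": 0},
    {"dx": 0, "dy": 0, "dz": 0.0005, "rx": 0, "ry": 0, "rz": 0},
    {"dx": 0, "dy": 0, "dz": 0.0005, "rx": 0, "ry": 0, "rz": 0},
    {"dx": 0, "dy": 0, "dz": 0.0005, "rx": 0, "ry": 0, "rz": 0},
    {"dx": 0, "dy": 0, "dz": 0.0005, "rx": 0, "ry": 0, "rz": 0}
  ]
}}

```text
time: 12.58
position: [0.5451, 0.1973, 0.1572]
tool_rot: [0.997, -0.078, -0.001, 0.0]
ft_force: [-2.2, -2.1, 4.7]
grip_width: 0.0096
```

Run:
```python
from h import *
delta([.5455,.1975,.158],-99)
c=cam("scene"); cv2.imwrite("pics/scene7.png",cv2.resize(c["img"][120:280,280:500],None,fx=3.5,fy=3.5,interpolation=cv2.INTER_CUBIC))
```

```text
mm [ 0.3 -0.3 -0.8] rot [0.02 0.08 0.08] now [545.1 197.3 157.2] yang -98.92 tilt [-1.5e-03 -2.0e-04 -1.0e+00] t 12.57 F [-2.23 -2.06  4.65] grip 9.6
```

View pics/scene7.png

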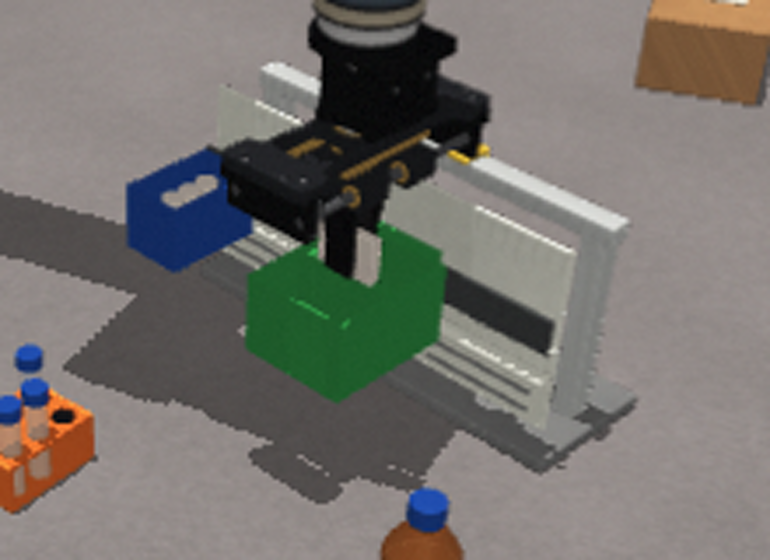

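The rail now carries it: vertical force went from -3 to +4.7 N. In the crop the caddy is level at (345,310) on the rail, clear of the bin. I release it.

{"fn": "step_arm", "kwargs": {
  "targets": [
    {"dx": 0, "dy": 0, "dz": 0, "rx": 0, "ry": 0, "rz": 0},
    {"dx": 0, "dy": 0, "dz": 0, "rx": 0, "ry": 0, "rz": 0},
    {"dx": 0, "dy": 0, "dz": 0, "rx": 0, "ry": 0, "rz": 0},
    {"dx": 0, "dy": 0, "dz": 0, "rx": 0, "ry": 0, "rz": 0},
    {"dx": 0, "dy": 0, "dz": 0, "rx": 0, "ry": 0, "rz": 0}
  ],
  "gripper": 0.4
}}

```text
time: 13.25
position: [0.5453, 0.1974, 0.1572]
tool_rot: [0.997, -0.078, -0.001, 0.0]
ft_force: [-0.6, 0.2, 1.0]
grip_width: 0.0344
```

Run:
```python
from h import *
delta([.5455,.1975,.158],-99)
c=cam("wrist"); cv2.imwrite("pics/wrist8.png",c["img"])
```

```text
mm [ 0.2 -0.2 -0.8] rot [0.01 0.07 0.08] now [545.3 197.4 157.2] yang -98.92 tilt [-0.0013 -0.     -1.    ] t 13.25 F [-0.63  0.19  1.02] grip 34.4
```

View pics/wrist8.png

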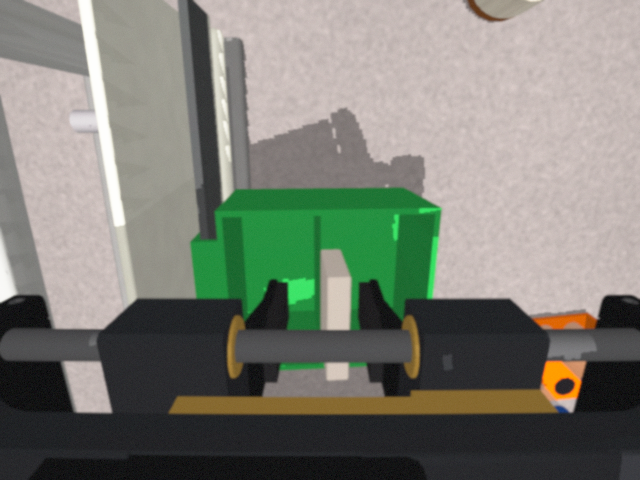

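The caddy has leaned in a little and hangs, with its grip at (333,310) free between the fingers at (265,310) and (375,310). I retreat upwards.

{"fn": "step_arm", "kwargs": {
  "targets": [
    {"dx": 0, "dy": 0.001, "dz": -0.008, "rx": 0, "ry": 0, "rz": 0},
    {"dx": 0, "dy": 0.002, "dz": -0.025, "rx": 0, "ry": 0, "rz": 0},
    {"dx": 0, "dy": 0.002, "dz": -0.05, "rx": 0, "ry": 0, "rz": 0},
    {"dx": 0, "dy": 0.002, "dz": -0.08, "rx": 0, "ry": 0, "rz": 0},
    {"dx": 0, "dy": 0.002, "dz": -0.1, "rx": 0, "ry": 0, "rz": 0}
  ]
}}

```text
time: 13.92
position: [0.5458, 0.1955, 0.2602]
tool_rot: [0.997, -0.078, 0.001, -0.0]
ft_force: [0.1, -0.3, -0.2]
grip_width: 0.0351
```

{"fn": "step_arm", "kwargs": {
  "targets": [
    {"dx": 0, "dy": 0.03, "dz": 0, "rx": 0, "ry": 0, "rz": 0},
    {"dx": 0, "dy": 0.07, "dz": 0, "rx": 0, "ry": 0, "rz": 0},
    {"dx": 0, "dy": 0.11, "dz": 0, "rx": 0, "ry": 0, "rz": 0},
    {"dx": 0, "dy": 0.16, "dz": 0, "rx": 0, "ry": 0, "rz": 0},
    {"dx": 0, "dy": 0.2, "dz": 0, "rx": 0, "ry": 0, "rz": 0}
  ]
}}

```text
time: 14.55
position: [0.5148, -0.0038, 0.2616]
tool_rot: [0.997, -0.078, 0.002, -0.0]
ft_force: [0.2, 0.0, -0.3]
grip_width: 0.0348
```

{"fn": "step_arm", "kwargs": {
  "targets": [
    {"dx": 0, "dy": 0.03, "dz": 0, "rx": 0, "ry": 0, "rz": 0},
    {"dx": 0, "dy": 0.07, "dz": 0, "rx": 0, "ry": 0, "rz": 0},
    {"dx": 0, "dy": 0.1, "dz": 0, "rx": 0, "ry": 0, "rz": 0},
    {"dx": 0, "dy": 0.12, "dz": 0, "rx": 0, "ry": 0, "rz": 0},
    {"dx": 0, "dy": 0.12, "dz": 0, "rx": 0, "ry": 0, "rz": 0}
  ]
}}

```text
time: 15.18
position: [0.4963, -0.1237, 0.2628]
tool_rot: [0.997, -0.079, 0.003, 0.0]
ft_force: [0.5, 0.1, 1.0]
grip_width: 0.0349
```

Run:
```python
from h import *
u=np.array([np.cos(np.radians(81)),np.sin(np.radians(81))]); v=np.array([-u[1],u[0]])
c=cam("scene"); cv2.imwrite("pics/scene9.png",c["img"])
c=cam("top"); cv2.imwrite("pics/top9.png",c["img"])
P=cloud(c); hsv=cv2.cvtColor(c["img"],cv2.COLOR_BGR2HSV)
w=(hsv[...,1]<60)&(hsv[...,2]>150)&(P[...,2]>.14)&(P[...,2]<.176)&(abs(P[...,:2]@v+.507)<.04)&(P[...,:2]@u<.33)
X=P[w]; print("grip n",len(X),"s,t",X[:,:2].mean(0)@u,np.percentile(X[:,:2]@v,[2,50,98]),"z",X[:,2].max())
y=(hsv[...,0]>20)&(hsv[...,0]<35)&(hsv[...,1]>150)&(P[...,2]>.17)&(P[...,2]<.2); print("marker t",np.percentile(P[y][:,:2]@v,[2,50,98]))
g=(hsv[...,0]>45)&(hsv[...,0]<80)&(hsv[...,1]>120)&(P[...,1]>.08)&(P[...,2]>.06); G=P[g]
print("green t",np.percentile(G[:,:2]@v,[1,99]),"s",np.percentile(G[:,:2]@u,[1,99]),"z",np.percentile(G[:,2],[1,50,99]))
delta([.5455,.1975,.158],-99)
```

```text
grip n 161 s,t 0.2753083200343921 [-0.52927296 -0.50593496 -0.48308195] z 0.16963192373041364
marker t [-0.51633653 -0.50797062 -0.50010223]
green t [-0.54997828 -0.46310698] s [0.22379092 0.34452843] z [0.06296002 0.0771447  0.13619786]
mm [  -1.7 -323.2  104.6] rot [-0.04 -0.33  0.02] now [ 496.2 -122.   262.3] yang -98.98 tilt [ 5.9e-03 -2.0e-04 -1.0e+00] t 15.28 F [-0.34  1.44 -0.09] grip 35.1
```

View pics/scene9.png

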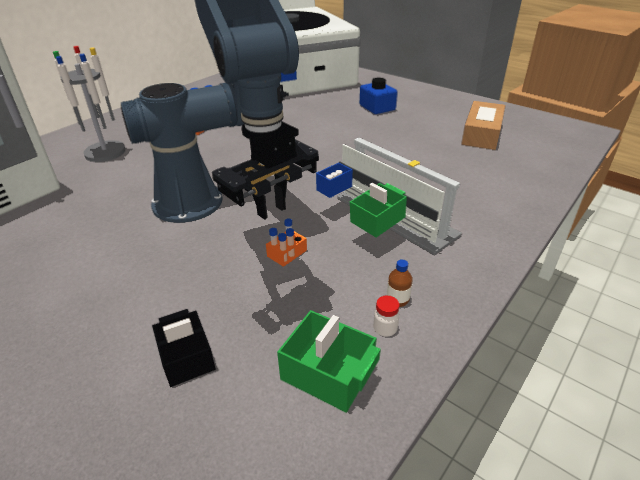

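View pics/top9.png

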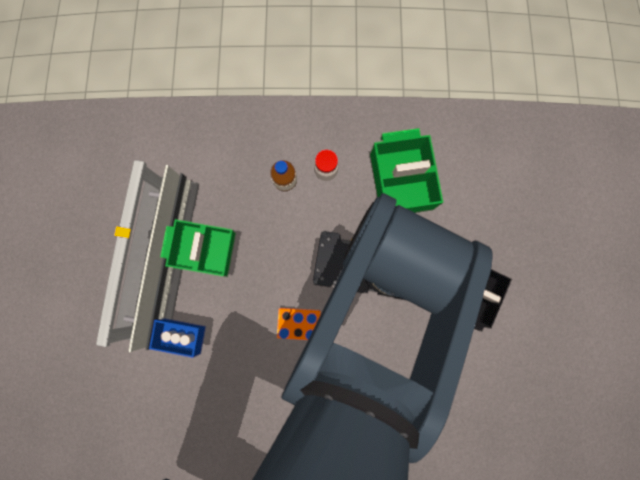

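The caddy hangs in the slot, at top-view (198,248) and scene (378,208). Its grip centre is at t = -0.506 against -0.508 for the marker (distance along the panel), so about 2 mm off. The rack, bottle and jar have not moved and the arm is well clear, so I hand in.

```bash
python3 -c "
from rig import robot
print(robot.hand_in())"
```

```text
the job is handed in; nothing more can be done
None
```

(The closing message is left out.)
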